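Unbolt and open a specimen case

ROBOT

A 6-joint arm with a two-finger parallel gripper is mounted at the origin on a cart in front of the work surface, level with it; the furniture and walls round the work are solid. World frame = base frame: x ahead of the robot, y to its left, z up, the work surface at z = 0. Lengths are in m, angles in rad, forces in N, time in s.
With the tool pointing down it reaches from about 0.35 to 0.975 m from the base axis. Payload 7.1 kg.
Tool frame: the origin (TCP) lies midway between the tips of the shut fingers; the grasp point (between the pads) lies 19 mm behind it; z points along the fingers, y is the line along which they close (so a half turn about z gives the same grasp; the last joint's range is limited). The gripper opens to 88 mm and grips with 3 to 60 N. Pads are 20 mm wide; open, the fingers measure 115 mm over their backs; the gripper's body (75 mm by 178 mm) begins 61 mm behind the grasp point.
Start: joints at [1.225, 0.423, 1.63, -0, 1.089, -0.019], TCP at [0.201, 0.592, 0.199] pointing down, gripper open.
Joint ranges: [-3, 3], [-0.9, 2.11], [0.09, 2.58], [-1.31, 4.45], [0.11, 2.69], [-2.54, 2.54]. Speed limits (rad/s): [2.39, 2.39, 3.01, 3.14, 3.14, 3.14].

INTERFACE

Orientations are given as a unit quaternion [w, x, y, z].
In Python, from station import move_pose, movel, movej, command_gripper, wait, inverse_kinematics, read_camera, camera_info, MotionError, job_done, get_time, get_joint_pos, get_qvel, get_effort, get_tcp_pos, get_ee_rot, get_ft_force, get_ft_torque, get_grip_width, get_finger_force gives the robot as it stands. Calls block until the motion is done:
- move_pose(position, orientation): joint-space move of the TCP to a pose.
- movel(position, frame=None, v=0.15, until_force=None): straight line of the TCP; frame=None keeps the orientation; v is the mean speed in m/s. With until_force (N) it stops when the force on the tool has changed by that much, and returns True; else False.
- movej(angles): joint-space move.
- command_gripper(opening): opening from 0.0 (shut) to 1.0 (fully open); the grip force is fixed at half the most; returns when the fingers have stopped.
- wait(seconds).
- inverse_kinematics(position, orientation): joint angles nearest the present ones, or None.
- read_camera(name): name is "scene" or "top" or "wrist"; returns the picture (420x560x3 uint8, red, green, blue); there is no depth.
- camera_info(name): a dict with "intrinsics" (3x3 intrinsics, pixels), "T" (4x4, takes a point from camera to world coordinates); the wrist camera has in their place "tool_from_camera" (4x4, takes a point from camera to tool coordinates, whose origin is the TCP and whose axes are the flange's). Camera axes: x right, y up, looking along -z (the intrinsics and any distortion apply to the point x, -y, -z); pixel columns grow to the right and rows downward; lengths in m; the calibration is good to about 2 mm. A picture is of the moment at which its call begins: read the wrist's pose just before it. camera_info takes no time and is no camera call.
A pose or a line that the arm cannot do raises MotionError and nothing moves.
- job_done(): hands the job in; it is judged then, once.
Readings, each from a call of its own:
- get_time(): time.
- get_joint_pos(): joint angles.
- get_qvel(): joint speeds.
- get_effort(): joint torques, N m.
- get_tcp_pos(): TCP position.
- get_ee_rot(): TCP orientation.
- get_ft_force(): force on the tool from outside, world axes, zero at the start.
- get_ft_torque(): the same for the moment, N m.
- get_grip_width(): opening from 0.0 (shut) to 1.0 (fully open).
- get_finger_force(): force on a finger pad.
Only numpy, scipy, OpenCV 4.12 (cv2) and the standard library are available. Lean on these libraries where they do the work, as an engineer would, in place of code of your own. Each camera call takes 0.05 s, during which the arm holds its last target. There are 200 camera calls.

TASK

Open the specimen case on the desk with fingertips only. With one fingertip press the long spring catch bar down and keep it down while the other fingertip pushes the bolt's upright thumb piece all the way back, away from the cover; then let the catch spring up, push the unbolted cover by its front edge as far open as it goes, and move clear. Nothing has to be gripped: do not pick up or shift the loose things lying about.

Things in the scene. Friction and masses are not known exactly. Their poses are not given: they have to be found in the camera images.
- case: Low grey-painted specimen case, 200 (x) x 270 (y) x 55 mm high, fixed to the desk. Origin: centre of its underside, on the desk. Its own axes: x points from its front (robot side) to its back, y to its left, z up. On top of the right half (-y) lies the sliding cover, on the left half the steel bolt, and in front of the bolt (-x) the long catch bar. All 'mm from the origin' below are in this frame (the moving parts' places are given for shut and locked).
- catch (a joint): Spring catch, m pressed down: 0 = up (locks the bolt), 0.012 = bottom stop. The bolt is free to slide while it is pressed 0.006 or more; 9 mm is a good working depth. It takes 3 N to start and 6 N at the bottom, and springs back up when let go. If it comes up half way along, its tongue drops between the rack's teeth and stops the bolt; behind the last tooth (bolt beyond 0.030) it comes up again and keeps the bolt back.
- catch_top (a point): Middle of the top face of the catch bar: a flat level steel strip 26 mm (x) by 110 mm (y, the same direction as the bolt slides), 5 mm thick, on two stems. At rest the top face is 95 mm above the desk and its middle at x -68, y +58 mm from the origin. A fingertip may slide along it while pressing. Moves down with the catch.
- bolt (a joint): Bolt, m drawn back: 0 = shut (its end stands in the cover's keeper and stops the cover), 0.036 = fully back against its stop. It slides to the case's +y (left, away from the cover), with about 3 N of friction, and stays where it is left.
- bolt_thumb (a point): Centre of the top of the bolt's upright thumb piece, a flat steel block 26 mm (x) by 12 mm (y), its top 117 mm above the desk. Shut, it is at x -20, y +46 mm from the origin, so 48 mm behind the middle line of the catch bar; it moves with the bolt. Push it on its -y face. Below it the round bar (12 mm thick) tops out 73 mm and the two bar guides (at y +16 and +99) 77 mm above the desk, so a fingertip at the height of the pressed catch bar (83 to 89 mm) passes over them.
- cover (a joint): Sliding cover, m open: 0 = shut, 0.07 = fully open against its stop. Slides to the case's +x (away from the robot) with about 2 N of friction once the bolt is back; before that the bolt stops it after 3 to 4 mm.
- cover_front (a point): Middle of the top front edge of the cover, a white-painted plate 100 (x) by 110 (y) by 22 mm high lying on the case top between 6 mm high rails; its top is 77 mm and its underside 55 mm above the desk. Shut, its front face is at x -102 mm from the origin, 2 mm proud of the case's front, and this point at y -70; moves with the cover. Push the front face to +x; the space in front of the case is open.
- oil: Small amber dropper bottle with white cap, 30 mm wide, 66 mm high, loose, standing on the case top at its left rear corner; leave alone. Origin: centre of its underside.
- dish: Small round dish with lid, 56 mm wide, 14 mm high, loose on the desk right of the case; leave alone. Origin: centre of its underside.
- stick: Small black memory stick, 18 x 54 x 9 mm, loose on the desk left of the case; leave alone. Origin: centre of its underside.
- pen: Yellow and black highlighter, 117 mm long, 16 mm thick, loose on the desk in front of the case; leave alone. Origin: its middle, at the underside.
- rubber_block: Eraser in a sleeve, 21 x 50 x 12 mm, loose on the desk at the front; leave alone. Origin: centre of its underside.
- timer: Small cream lab timer with three keys, 66 x 62 x 20 mm, loose on the desk at the left; leave alone. Origin: centre of its underside.
- mailer: Grey plastic slide mailer, 84 x 35 x 21 mm, loose on the desk at the right front; leave alone. Origin: centre of its underside.

How it is judged:
On the way, in this order (a step that is already met when the one before it is completed fails the run):
1. the catch is pressed down while the bolt is still shut (value of joint catch above 0.0055 m and value of joint bolt below 0.006 m).
2. the bolt is drawn back behind the last tooth with the catch held down and the cover still shut (value of joint bolt above 0.03 m and value of joint catch above 0.004 m and value of joint cover below 0.01 m).
3. the catch is up again, the bolt stays back and the cover is pushed open (value of joint catch below 0.003 m and value of joint bolt above 0.029 m and value of joint cover above 0.06 m), for 0.1 s.
At the end, for the whole second after the job is handed in: The bolt is drawn back at least 29 of its 36 mm with the catch up again (within 3 mm of its top), and the cover stands open by at least 60 of its 70 mm, at rest (all of step 3 and velocity of joint cover below 0.01 m/s); the robot touches nothing.
It fails at once if the catch came up while the bolt was between its two ends (value of joint bolt between 0.007 and 0.024 m and value of joint catch below 0.004 m).
It fails at once if a loose bystander was shifted or lifted by more than 20 mm (distance of any of oil, dish, stick, pen, rubber_block, timer, mailer from where it was at the start of the episode above 0.02 m).
It also fails if it takes over 45 s, if anything falls off the work surface, if the arm or the gripper's body presses on something with over 40 N, if the wrist force passes 120 N, or if a joint passes its speed limit or range.

## Working session

There is one attempt and no reset: what is moved stays moved. The work goes in short steps, each a Python script; the robot and the scene stay as the last script left them, time stands still between calls to the robot, and variables do not carry over. Pictures are saved under pics/ and viewed, at most 10 in all, crops included, and the job is handed in when it is done.

```bash
mkdir -p pics; python3 - <<'E'
from station import *
import cv2
for n in("top","scene"):
    im=read_camera(n); cv2.imwrite(f"pics/{n}0.png",im[:,:,::-1])
    i=camera_info(n); print(n,i)
print(camera_info("wrist"),get_tcp_pos(),get_ee_rot(),get_time())
E
```

```text
top {'intrinsics': array([[393.2954561 ,   0.        , 286.35338739],
       [  0.        , 393.2954561 , 205.03085176],
       [  0.        ,   0.        ,   1.        ]]), 'T': array([[-0.01660595,  0.984715  , -0.17337999,  0.3335158 ],
       [-0.9997973 , -0.0183277 , -0.00833416,  0.04631493],
       [-0.01138443,  0.17320644,  0.98481974,  1.13749991],
       [ 0.        ,  0.        ,  0.        ,  1.        ]])}
scene {'intrinsics': array([[472.24857008,   0.        , 276.72629964],
       [  0.        , 472.24857008, 214.92213216],
       [  0.        ,   0.        ,   1.        ]]), 'T': array([[ 0.58011727,  0.51017497, -0.63496886, -0.29722449],
       [-0.81447671,  0.3724877 , -0.44483773, -0.5553317 ],
       [ 0.00957301,  0.7752254 ,  0.63161217,  0.93384746],
       [ 0.        ,  0.        ,  0.        ,  1.        ]])}
{'intrinsics': array([[324.03407522,   0.        , 278.18925154],
       [  0.        , 324.03407522, 207.35136268],
       [  0.        ,   0.        ,   1.        ]]), 'tool_from_camera': array([[ 5.16373366e-04,  9.56056955e-01,  2.93180545e-01,
         8.09692754e-02],
       [ 9.99999336e-01, -1.91716724e-04, -1.13609488e-03,
        -5.84870254e-04],
       [-1.02996379e-03,  2.93180937e-01, -9.56056419e-01,
        -1.86237982e-01],
       [ 0.00000000e+00,  0.00000000e+00,  0.00000000e+00,
         1.00000000e+00]])} [0.20045471 0.59145012 0.19800689] [-1.00811828e-04  1.62673162e-01  9.86679796e-01 -6.41491399e-04] 0.1
```

View pics/top0.png

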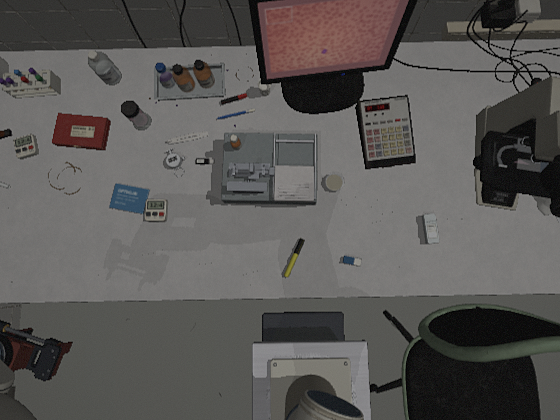

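View pics/scene0.png

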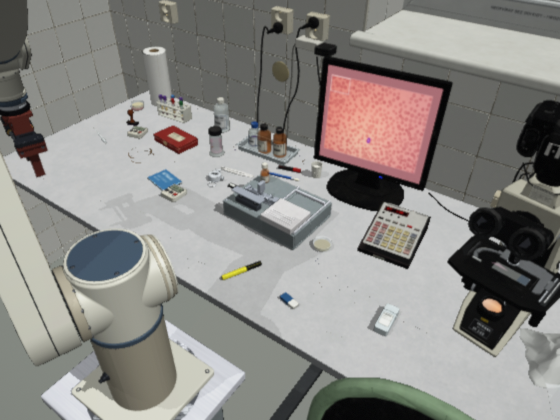

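The top view shows the case near (222–318, 133–205), with the bolt on its left, the white cover at right (295,183) and the oil bottle at (236,142). Next I'll take close views with the wrist camera.

```bash
cat >h.py <<'E'
from station import *
import numpy as np, cv2
from scipy.spatial.transform import Rotation as R
def quat(yaw):  # tool down, tool x axis at world yaw
    m=np.array([[np.cos(yaw),np.sin(yaw),0],[np.sin(yaw),-np.cos(yaw),0],[0,0,-1]])
    return R.from_matrix(m).as_quat(scalar_first=True)
def tcpT():
    T=np.eye(4);T[:3,:3]=R.from_quat(get_ee_rot(),scalar_first=True).as_matrix();T[:3,3]=get_tcp_pos();return T
def cast(T,K,u,v,z):
    d=T[:3,:3]@np.array([(u-K[0,2])/K[0,0],-(v-K[1,2])/K[1,1],-1]);o=T[:3,3]
    return o+d*(z-o[2])/d[2]
def snap(name):
    T=tcpT()@camera_info("wrist")["tool_from_camera"]; im=read_camera("wrist")
    cv2.imwrite(f"pics/{name}.png",im[:,:,::-1]); np.save(f"pics/{name}.npy",T); return T
E
python3 - <<'E'
from h import *
i=camera_info("top")
for p in[(222,203),(316,205),(318,134),(224,134)]: print(cast(i["T"],i["intrinsics"],*p,.055).round(3))
c=np.mean([cast(i["T"],i["intrinsics"],*p,.055) for p in[(222,203),(316,205),(318,134),(224,134)]],0)
print(c)
for yaw in (np.pi,np.pi/2,-np.pi/2,0):
    q=inverse_kinematics([c[0]-.04,c[1]+.05,.2],quat(yaw)); print(yaw,q)
# camera looks to -tool x; view from robot side
ok=False
for yaw in(np.pi,):
    move_pose([c[0]+0.0,c[1],.26],quat(yaw)); snap("w1"); print(get_time(),get_tcp_pos())
E
```

```text
[0.533 0.236 0.055]
[ 0.523 -0.027  0.055]
[ 0.73  -0.039  0.055]
[0.736 0.232 0.055]
[0.63055039 0.10037668 0.055     ]
3.141592653589793 [ 2.29810440e-01  3.98905312e-01  1.66459684e+00 -4.44089210e-16
  1.07809050e+00 -1.34098589e+00]
1.5707963267948966 [ 2.29810440e-01  3.98905312e-01  1.66459684e+00 -4.44089210e-16
  1.07809050e+00  2.29810440e-01]
-1.5707963267948966 None
0 [ 2.29810440e-01  3.98905312e-01  1.66459684e+00 -4.44089210e-16
  1.07809050e+00  1.80060677e+00]
2.4833 [0.63035205 0.10123332 0.25992926]
```

View pics/w1.png

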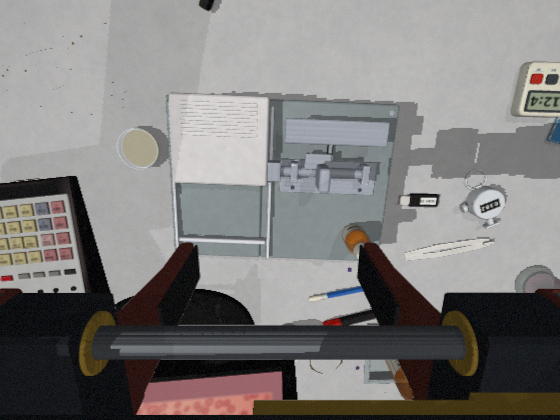

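The wrist view shows the cover at (170–270, 93–185), the catch bar at (284–390, 119–146), the thumb near (323,180) and the oil bottle at (356,240). I'll refine these with masks.

```bash
python3 - <<'E'
from h import *
im=cv2.imread("pics/w1.png"); T=np.load("pics/w1.npy"); K=camera_info("wrist")["intrinsics"]
print(im[130,335],im[100,330],im[200,320],im[160,210],im[180,323],im[155,315])
c=cv2.resize(im[85:265,160:410],None,fx=3.2,fy=3.2,interpolation=cv2.INTER_CUBIC)[:600,:800]
cv2.imwrite("pics/c1.png",c)
E
```

```text
[173 162 158] [118 117 119] [145 141 135] [202 205 208] [179 168 166] [173 165 160]
```

View pics/c1.png

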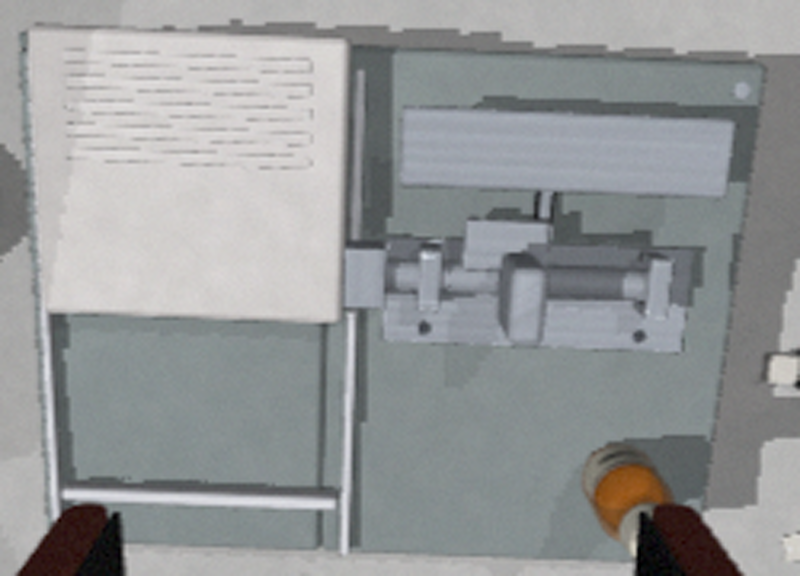

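The crop shows the bar corners at (402,108), (734,122), (727,195) and (399,184), and the cover corners at (28,30), (348,40), (338,322) and (50,312). The thumb is around (527,300), and the oil bottle is well clear.

```bash
cat >>h.py <<'E'
def fit(obs):
    # obs: list of (case xy, world xy) -> yaw, origin
    A=np.array([o[0] for o in obs],float);B=np.array([o[1] for o in obs],float)
    a,b=A-A.mean(0),B-B.mean(0)
    th=np.arctan2((a[:,0]*b[:,1]-a[:,1]*b[:,0]).sum(),(a*b).sum())
    r=np.array([[np.cos(th),-np.sin(th)],[np.sin(th),np.cos(th)]])
    t=B.mean(0)-r@A.mean(0); return th,t,B-(A@r.T+t)
E
python3 - <<'E'
from h import *
T=np.load("pics/w1.npy"); K=camera_info("wrist")["intrinsics"]
print(T[:3,3])
f=lambda p,z:cast(T,K,160+(p[0]+.5)/3.2-.5,85+(p[1]+.5)/3.2-.5,z)[:2]
bar=[((402,108),(-.081,.003)),((734,122),(-.081,.113)),((727,195),(-.055,.113)),((399,184),(-.055,.003))]
cov=[((28,30),(-.102,-.125)),((348,40),(-.102,-.015)),((338,322),(-.002,-.015)),((50,312),(-.002,-.125))]
cas=[((765,66),(-.1,.135))]
ob=[(c,f(p,.095)) for p,c in bar]; oc=[(c,f(p,.077)) for p,c in cov]; od=[(c,f(p,.055)) for p,c in cas]
for o in(ob,oc,ob+oc+od):
    th,t,r=fit(o); print(th,t,(r*1000).round(1).tolist())
r=np.array([[np.cos(th),-np.sin(th)],[np.sin(th),np.cos(th)]])
print((( f((527,305),.117)-t)@r*1000))
E
```

```text
[0.54922735 0.10065923 0.44614295]
-0.03443750683326462 [0.639784   0.10242443] [[0.7, 0.2], [1.2, -0.8], [-1.1, 0.2], [-0.8, 0.3]]
-0.030691842360917102 [0.63927421 0.10358635] [[1.6, 1.1], [1.2, -1.3], [-1.3, -2.6], [-1.5, 2.7]]
-0.036004128898436835 [0.63982751 0.10264794] [[0.7, -0.1], [1.0, -1.1], [-1.3, -0.1], [-0.9, 0.0], [1.7, 1.5], [0.7, -0.9], [-1.8, -1.6], [-1.4, 3.6], [1.3, -1.3]]
[-21.02247294  45.52188255]
```

```bash
cat >>h.py <<'E'
TH=-0.0345; O=np.array([.6396,.1025]); Q=quat(np.pi/2+TH)
RC=np.array([[np.cos(TH),-np.sin(TH)],[np.sin(TH),np.cos(TH)]])
def W(x,y,z): return np.r_[O+RC@np.array([x,y])/1000,z/1000]
def C():
    p=get_tcp_pos(); return np.r_[RC.T@(p[:2]-O)*1000,p[2]*1000].round(1)
E
python3 - <<'E'
from h import *
move_pose(W(-43,22,200),Q); command_gripper(.42); print(get_grip_width(),C())
movel(W(-43,22,125),v=.1); print(C(),get_ft_force().round(2),get_time(),get_joint_pos().round(2)); snap("w2")
E
```

```text
0.4190485129785621 [-43.  22. 200.]
[-42.5  22.1 125.5] [-0.3   0.29 -0.37] 5.7667 [0.19 0.49 1.71 0.   0.94 0.22]
```

View pics/w2.png

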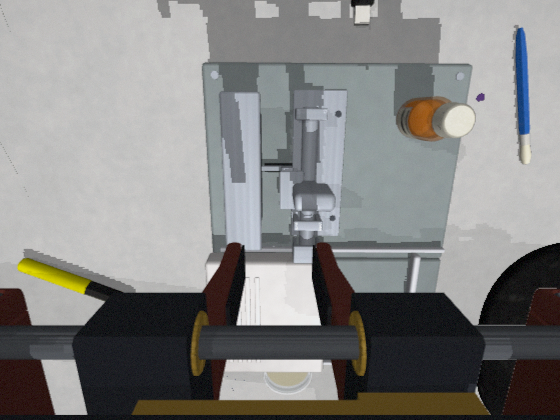

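The fingertips are at about (228–244, 244) and (314–330, 244). The bar spans columns 222–260, and the thumb is at (314,197). I'll convert these to case coordinates.

```bash
python3 - <<'E'
from h import *
T=np.load("pics/w2.npy"); K=camera_info("wrist")["intrinsics"]
for u,v,z in[(228,244,.125),(244,244,.125),(314,244,.125),(330,244,.125),(226,93,.095),(259,93,.095),(261,247,.095),(224,247,.095),(293,197,.117),(335,197,.117),(314,187,.117),(314,210,.117)]:
    print(u,v,(RC.T@(cast(T,K,u,v,z)[:2]-O)*1000).round(1))
E
```

```text
228 244 [-74.2  21.4]
244 244 [-64.2  21.4]
314 244 [-20.5  21.4]
330 244 [-10.5  21.4]
226 93 [-75.8 111.6]
259 93 [-54.9 111.6]
261 247 [-55.3   6. ]
224 247 [-82.1   6. ]
293 197 [-33.6  49.6]
335 197 [-7.5 49.6]
314 187 [-20.8  56. ]
314 210 [-20.3  41.1]
```

```bash
python3 - <<'E'
from h import *
movel(W(-43.5,22,103),v=.06); wait(.2); f0=get_ft_force(); print(C(),f0.round(2))
hit=movel(W(-43.5,22,85),v=.02,until_force=1.5); print(hit,C(),(get_ft_force()-f0).round(2))
z=C()[2]
for _ in range(16):
    z-=1; movel(W(-43.5,22,z),v=.02); wait(.1)
    d=get_ft_force()-f0; print(C(),d.round(2),get_ft_torque().round(2))
    if d[2]>4.8: break
print(get_time())
E
```

```text
[-43.3  22.1 103.3] [0.44 0.52 1.2 ]
False [-43.4  22.   85.1] [-0.99  0.31 -1.63]
[-43.5  22.   84.2] [-0.41 -0.72 -1.92] [-0.09  0.07  0.04]
[-43.5  22.   83.1] [-1.09 -0.26 -1.23] [-0.09  0.07 -0.02]
[-43.5  22.   82.1] [-0.3   0.55 -1.21] [-0.08  0.01  0.02]
[-43.5  22.   81.1] [-0.71 -0.08 -1.56] [-0.06  0.01  0.04]
[-43.5  22.   80.1] [-0.24 -0.7  -1.04] [-0.09  0.07  0.  ]
[-43.5  22.   79.1] [ 0.28 -0.58 -1.16] [-0.08  0.06 -0.06]
[-43.5  22.   78.1] [ 0.02 -0.19 -1.01] [-0.07  0.1   0.  ]
[-43.5  22.   77.1] [-0.2  -0.61 -1.34] [-0.09  0.07 -0.02]
[-43.5  22.   76.1] [ 0.57 -0.93 -1.04] [-0.08  0.09  0.01]
[-43.5  22.   75.1] [-0.29 -0.54 -1.5 ] [-0.06  0.02  0.03]
[-43.5  22.   74.1] [-0.23 -1.1  -1.3 ] [-0.09  0.1  -0.04]
[-43.5  22.   73.1] [-0.94 -0.85 -1.15] [-0.08  0.06 -0.02]
[-43.5  22.   72.1] [-0.11 -0.52 -1.55] [-0.07  0.08  0.01]
[-43.3  22.1  71.3] [-1.91 -0.81  1.04] [-0.07  0.18  0.  ]
[-43.3  22.   70.2] [-0.89 -0.1   2.55] [-0.02  0.06 -0.02]
[-43.3  22.   69.2] [0.6  0.91 2.29] [-0.06  0.05  0.05]
13.1833
```

```bash
python3 - <<'E'
from h import *
for z in(66,64,62.5):
    movel(W(-43.5,22,z),v=.02); wait(.15)
    print(C(),np.mean([(wait(.02),get_ft_force())[1] for _ in range(8)],0).round(2))
snap("w3"); print(get_time())
im=cv2.imread("pics/w3.png")
cv2.imwrite("pics/c3.png",cv2.resize(im[100:350,170:420],None,fx=2.4,fy=2.4))
E
```

```text
[-43.4  22.   66.1] [ 1.08 -0.13  3.59]
[-43.4  22.   64. ] [1.57 0.62 4.21]
[-43.4  22.   62.6] [1.68 0.8  4.92]
14.8917
```

View pics/c3.png

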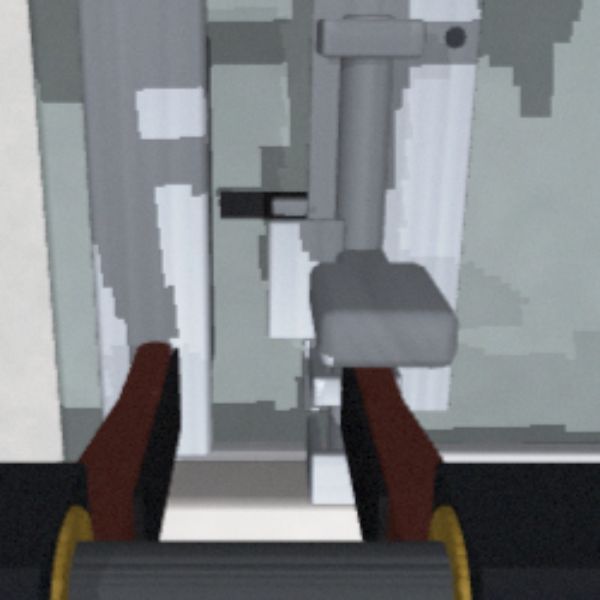

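The crop shows the left fingertip on the pressed bar at (155,345) and the right one just behind the thumb's -y face at (370,370), so I'll push the bolt back.

```bash
python3 - <<'E'
from h import *
for y in(32,45,58,70):
    h=movel(W(-43.5,y,62.5),v=.025,until_force=14); print(h,C(),get_ft_force().round(1))
    if h: break
snap("w4"); print(get_time())
im=cv2.imread("pics/w4.png")
cv2.imwrite("pics/c4.png",cv2.resize(im[100:350,170:420],None,fx=2.4,fy=2.4))
E
```

```text
False [-44.1  31.9  62.2] [-0.2 -4.6  4.8]
False [-44.   44.9  62.2] [-0.2 -3.1  5.1]
False [-43.9  57.9  62.3] [-0.4 -4.4  4.3]
True [-43.9  64.8  62.3] [-0.3 -3.7  4.7]
17.225
```

View pics/c4.png

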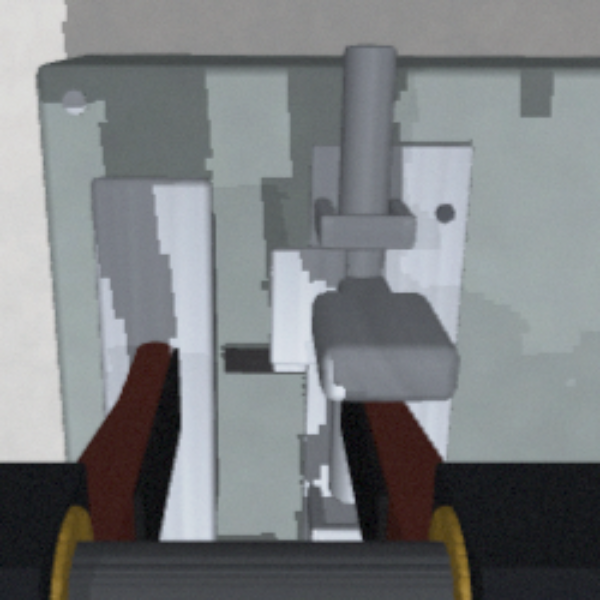

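The thumb now stands against the far guide, about 36 mm back by image displacement. I'll confirm the stop, release the catch and push the cover.

```bash
python3 - <<'E'
from h import *
print(movel(W(-43.5,69,62.5),v=.02,until_force=12),C(),get_ft_force().round(1))
movel(W(-43.5,63.5,62.5),v=.03); movel(W(-43.5,63.5,110),v=.06); movel(W(-43.5,63.5,180),v=.15)
command_gripper(0); move_pose(W(-145,-70,180),Q); movel(W(-145,-70,65),v=.12)
wait(.2); print(C(),get_ft_force().round(1),get_time())
print(movel(W(-119,-70,65),v=.04,until_force=15),C())
h=movel(W(-35,-70,65),v=.04,until_force=15); print(h,C(),get_ft_force().round(1),get_time())
wait(.2); snap("w5")
E
```

```text
True [-43.9  64.6  62.4] [ 0.8 -2.6  4.3]
[-144.5  -70.    65.6] [ 0.9  0.1 -0.5] 21.9667
False [-119.3  -70.    64.8]
False [-35.1 -70.   65. ] [-0.8 -0.3 -0.2] 25.0167
```

View pics/w5.png

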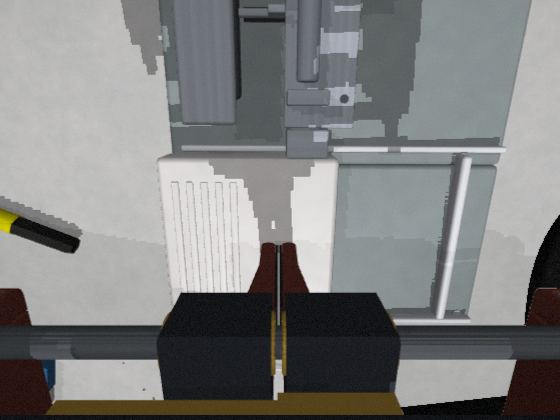

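The cover is still shut. The shut fingertips at (277,245) passed above it, which agrees with the bar contact: the tips really sit about 23 mm above the nominal TCP. I'll back out and push 22 mm lower.

```bash
python3 - <<'E'
from h import *
movel(W(-145,-70,65),v=.15); movel(W(-145,-70,42),v=.08); wait(.2); f0=get_ft_force(); print(C(),f0.round(1),get_time())
h=movel(W(-100,-70,42),v=.04,until_force=12); print(h,C(),(get_ft_force()-f0).round(1))
if not h:
    h=movel(W(-30,-70,42),v=.04,until_force=12); print(h,C(),(get_ft_force()-f0).round(1))
print(get_time()); snap("w6")
E
```

```text
[-144.7  -70.    42.3] [-0.1  0.9 -0.2] 26.7917
False [-100.  -70.   42.] [-0.2 -1.8 -0.4]
True [-41.8 -70.2  41.3] [-0.  -0.9  0.8]
29.4
```

View pics/w6.png

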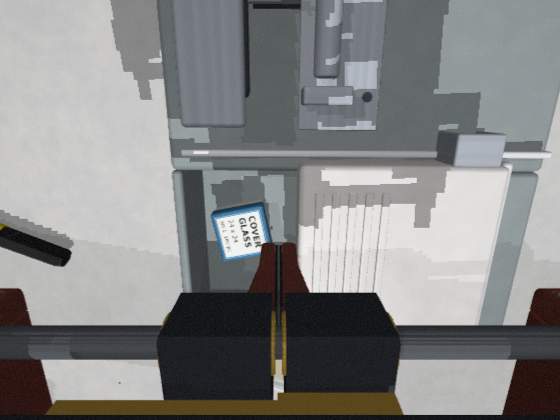

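The cover is open. Its front edge is now at column 298, with the inside exposed and the catch bar still at its raised height. I'll retreat and verify numerically.

```bash
python3 - <<'E'
from h import *
K=camera_info("wrist")["intrinsics"]; T=np.load("pics/w6.npy")
print("cover edge",(RC.T@(cast(T,K,298,190,.077)[:2]-O)*1000).round(1))
movel(W(-60,-70,42),v=.08); movel(W(-60,-70,150),v=.12); movel(W(-60,0,260),v=.15); wait(.3)
snap("w7"); print(C(),get_ft_force().round(1),get_time())
E
```

```text
cover edge [-32.6 -27.2]
[-60.1  -0.3 259.6] [ 0.2 -0.  -0.2] 32.225
```

View pics/w7.png

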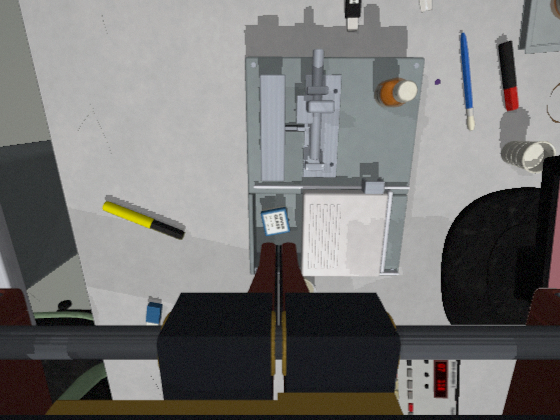

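The bolt is back, with its thumb at (318,105). The cover is open about 69–70 mm, the bystanders are undisturbed and the arm is clear, so I'll hand in.

```bash
python3 -c "
from station import *
print(job_done(),get_time())"
```

```text
the job is handed in; nothing more can be done
the job is handed in; nothing more can be done
```

I handed the job in after about 32 s of the 45 s: bolt pushed to its stop, catch let up, cover open about 69 mm, arm clear and the loose things in view undisturbed; the first cover push passed over it, and the hand-in returned no verdict.

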